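# Set and lock the fence of a strap cutter

### The job

Set the bench strap cutter to the width of the setting block: with your fingertips push the loose fence up until the block is held snug and square between the fence and the blade post. Then run the loose wing screw down by stroking its wings round with a fingertip, clockwise seen from above, stroke after stroke until it stops hard. Only push, never pinch or pick up anything, leave the things lying around where they are, and finish clear.

Things in the scene. Friction and masses are not known exactly. Their poses are not given: they have to be found in the camera images.
- cutter: Bench strap cutter, bolted down. Dark cast base 180 x 240 x 12 mm: own x -90 to 90, y -115 to 125, z 0 to 12 mm. A slot for the fence's bar runs along its middle. Origin: on the table under the slot; y axis along the slot, from fence to blade post to wing screw; z up. Screw axis: upright at x 0, y 69 mm, on a dark boss (x -24 to 24, y 40 to 95, top at z 34 mm, spot face 37 mm)
- post_face (a point): Blade post: upright steel angle across the base, cutter x -38 to 38, y 30 to 40, up to z 77 mm, its 5 mm top flange turned back to y 49, above the wings and 20 mm from the screw's axis, so that fingers have no room to go round on that side: stroke on the open sides (-x, +y, +x). A thin blade at its +x end reaches to x 67. Point: foot of the face the block goes against, at cutter x 0, y 30, z 12 mm
- fence (a joint): Sliding steel fence: 150 mm long in the cutter's x, 10 mm thick, z 12.5 to 46 mm. Value in m grows as it slides towards the post (cutter +y): 0 = its strap-side face at cutter y -70 mm (100 mm from the post), 0.050 = the 50 mm block just nipped. Slides stiffly (3 N), stays where left. Its bar runs in the slot and, when set, sticks out about 5 mm past the base's +y end
- fence_back (a point): Middle of the fence's outer face (the face away from the blade post, the one to push), at z 30 mm above the table. Moves with the fence, axes as the cutter's; free room beyond it on the -y side
- block: Setting block: a loose plain aluminium block, 40 mm (its x) by 50 mm (its y) by 18 mm high, 0.1 kg, lying flat on the base between fence and post, a few mm from the post and a little askew. Origin: centre of its underside, 12 mm above the table. Its 50 mm is the strap width to set. Slides easily
- wing_screw (a joint): Turning of the wing screw, rad: 0 = screwed hard down against its stop, growing as it is unscrewed (anticlockwise seen from above). It starts loose, more than a turn up. It turns lightly (0.015 N m), has no spring and stays where left; it sinks 1.5 mm a turn
- screw_head (a point): Point on the wing screw's axis amid its wings; 55.5 mm above the table when screwed down. Wings: two upright round ears 20 mm across, 5.2 mm thick, centred 16 mm from the axis (outer ends 26 mm), level with this point. Hub radius 11 mm at its foot 16.5 mm below, 9 mm at its top 1.5 mm below. Turns with the screw: x along the wings, z up; screwed down, x is 0.6 rad anticlockwise of cutter x
- weight_large: Bystander: steel pattern weight, cylinder 46 mm in diameter, 60 mm high with its knob, standing on the table at the robot's side of the cutter. Origin: centre of its underside, z up
- weight_small: Bystander: steel pattern weight 28 mm in diameter, 42 mm high with its knob, standing on the cutter's base at its +x, -y corner, behind the fence. Origin: centre of its underside, z up
- spool: Bystander: wooden thread spool, 38 mm in diameter, 46 mm high, on the table at the robot's side of the cutter. Origin: centre of its underside, z up
- edge_paint: Bystander: closed jar 52 mm in diameter, 65 mm high, on the table beyond the cutter. Origin: centre of its underside, z up
- screwdriver: Bystander: flat screwdriver 150 mm long with a wooden handle, lying on the table off the cutter's +y end. Origin: under its middle, x along it
- rivet_tray: Bystander: open grey tray 100 x 70 x 24 mm on the table off the cutter's -y end. Origin: centre of its underside
- mallet: Bystander: mallet, 240 mm long, wooden handle and white head, lying on the table well off the cutter's -y end. Origin: under its middle, x along it
Mind the look-alikes: they are no part of the job. What is meant by the block is not turquoise, and is the larger of those in its own colour.

How it is judged:
On the way, in this order (a step that is already met when the one before it is completed fails the run):
1. the fence has been pushed up, the block snug and square between fence and blade post (value of joint fence between 0.0475 and 0.053 m and angle between the y axis of block and the y axis of cutter, either way round below 0.08 rad and y of block in the frame of cutter between 0.002 and 0.008 m and x of block in the frame of cutter between -0.03 and 0.03 m and height (world z) of block below 0.016 m), for 0.2 s.
2. the wing screw has been run down to its stop (value of joint wing_screw below 0.2 rad), for 0.2 s.
At the end, for the whole second after the job is handed in: The block lies flat and square (0.08 rad) on the base, within 30 mm of the middle line, between fence and post with at most 2.5 mm of play (fence joint 0.0475 to 0.053, block centre at cutter y 2 to 8 mm); the wing screw is within 0.2 rad of its stop; all at rest (all of step 1 and value of joint wing_screw below 0.2 rad and velocity of joint fence below 0.01 m/s and velocity of joint wing_screw below 0.05 rad/s and linear speed of block below 0.01 m/s); the robot touches nothing.
It fails at once if the setting block was lifted or tipped (height (world z) of block above 0.019 m or angle between block's own z axis and vertical above 0.25 rad).
It fails at once if a wing of the screw was pinched between the fingers ((contact force between the fingers and wing_screw_c2 above 1.5 N and contact force between the fingers and wing_screw_c3 above 1.5 N) or (contact force between the fingers and wing_screw_c5 above 1.5 N and contact force between the fingers and wing_screw_c6 above 1.5 N)).
It fails at once if the screw was gripped across its two wings (contact force between the fingers and wing_screw_c1 above 6 N and contact force between the fingers and wing_screw_c4 above 6 N).
It fails at once if the fence was pinched between the fingers (contact force between the fingers and fence_c0 above 1.5 N and contact force between the fingers and fence_c1 above 1.5 N).
It fails at once if something lying around was shifted by more than 25 mm, lifted or tipped (distance of any of weight_large, weight_small, spool, edge_paint, screwdriver, rivet_tray, mallet from where it was at the start of the episode above 0.025 m or angle between any of weight_large, weight_small, spool, edge_paint, rivet_tray's own z axis and vertical above 0.4 rad).
It also fails if it takes over 64 s, if anything falls off the work surface, if the arm or the gripper's body presses on something with over 40 N, if the wrist force passes 120 N, or if a joint passes its speed limit or range.

### The arm

A 6-joint arm with a two-finger parallel gripper is mounted at the origin on the work surface. World frame = base frame: x ahead of the robot, y to its left, z up, the work surface at z = 0. Lengths are in m, angles in rad, forces in N, time in s.
With the tool pointing down it reaches from about 0.3 to 0.775 m from the base axis. Payload 14.6 kg.
Tool frame: the origin (TCP) lies at the very end of the fingers, on their centre line; the grasp point (between the pads) lies 19 mm behind it; z points along the fingers, y is the direction in which the jaws open and shut (so a half turn about z gives the same grasp; the last joint's range is limited). The gripper opens to 94 mm and grips with 3 to 60 N. Pads are 16 mm wide; open, the fingers measure 119 mm over their backs; the gripper's body (75 mm by 177 mm) begins 78 mm behind the grasp point.
Start: joints at [1.167, 0.3, 1.521, -0, 1.321, -0.067], TCP at [0.182, 0.519, 0.177] pointing down, gripper open.
Joint ranges: [-3.03, 3.03], [-0.79, 2.21], [0.23, 2.52], [-1.04, 4.18], [0, 3.07], [-2.55, 2.55]. Speed limits (rad/s): [2.22, 2.22, 2.57, 3.14, 3.14, 3.14].

### API

Orientations are given as a unit quaternion [w, x, y, z].
In Python, from station import bot gives the robot as it stands. The module is installed in compiled form; this text tells all that it offers.
- The arm moves only by the shell command python3 -m inch 'ROWS'. ROWS is JSON, one flat list of numbers, 7 for each row, row after row: the turn, a rotation vector about the tool's x, y, z scaled (see below), then the shift along the tool's x, y, z scaled (see below), then the opening, from -1 (shut) to 1 (fully open). A call has 1 to 10 rows; each row is the pose to reach, as a shift and turn from the pose commanded when the call began, along the tool's axes at that moment; what a row does not reach only later rows make up. The controller multiplies each number of a shift by 150 mm and each number of a turn by 30 degrees. A row lasts 1/12 s, in which the tool goes at most 41.7 mm and 7.16 degrees, less where a joint would pass 70% of its speed; a pose out of reach is approached as far as the arm can. A call with a number of a shift or a turn outside -1 to 1 is refused whole. A call with a gripper value outside its range is refused whole. The fingers move at their own pace and stop on an object; the grip force is fixed at half the most. Time passes only in rows, so rows that repeat a pose let the fingers close. It gives the time, the measured TCP pose, the force and the opening at its end, in the units of the state.
- bot.observe(): the state, without advancing time (a new reading comes with each control period).
- bot.grab_frame(name): name is "side" or "top" or "wrist"; returns the picture (384x512x3 uint8, red, green, blue); there is no depth.
- bot.calibration(name): a dict with "mtx" (3x3 intrinsics, pixels), "distortion" ([k1, k2, p1, p2, k3] as OpenCV has them; the pictures are not rectified), "extrinsics" (4x4, takes a point from world to camera coordinates); the wrist camera has in their place "mount" (4x4, takes a point from camera to tool coordinates, whose origin is the TCP and whose axes are the flange's). Camera axes: x right, y down, z forward; pixel columns grow to the right and rows downward; lengths in m; the calibration is good to about 2 mm. A picture is of the moment at which its call begins: read the wrist's pose just before it. calibration takes no time and is no camera call.
- bot.sign_off(): hands the job in, once; it reports no verdict.
Trained networks look in the newest picture that a camera, given by its name, has taken for a name from the list of things; names that differ only in an ending like _2 or _b are one class to them, and where a whole thing is asked for, a point or a joint stands for the part that bears it (a point fixed in the world has none). Each returns a list of dicts, best first, with "score" (0 to 1); they miss things now and then, are a little off and sometimes report something else, mostly with a low value. They report only what shows in the picture. A call takes as long as a camera call. They do not tell look-alikes from the thing itself.
- bot.cut_out(camera, label): "mask" (384x512 bool, what is visible of it) and "extent" ([centre column, centre row, width, height] in pixels, round what is visible of it).
The state is a dict: "t": time; "joint_positions": joint angles; "dq": joint speeds; "effort": joint torques, N m; "position": TCP position; "orientation": TCP orientation; "wrist_force": force on the tool from outside, world axes, zero at the start; "torque": the same for the moment, N m; "opening": finger opening in m.
Only numpy, scipy, OpenCV 4.12 (cv2) and the standard library are available. Lean on these libraries where they do the work, as an engineer would, in place of code of your own. Each camera call takes 0.05 s, during which the arm holds its last target. There are 200 camera calls.

## Working session

There is one attempt and no reset: what is moved stays moved. The work goes in short steps, Python scripts to look and compute and a shell command to move; the robot and the scene stay as the last step left them, time stands still between calls to the robot, and variables do not carry over. Pictures are saved under pics/ and viewed, about 8 in all and at most 12, crops included, and the job is handed in when it is done.

```bash
mkdir -p pics; python3 - <<'E'
from station import bot
import cv2,numpy as np
o=bot.observe();print({k:np.round(v,4).tolist() for k,v in o.items()})
for n in("top","side"):
    c=bot.calibration(n);print(n,{k:np.round(v,4).tolist() for k,v in c.items()})
    cv2.imwrite(f"pics/{n}0.png",cv2.resize(bot.grab_frame(n)[:,:,::-1],(800,600),interpolation=cv2.INTER_CUBIC))
print({k:np.round(v,4).tolist() for k,v in bot.calibration("wrist").items()})
E
```

```text
{'t': 0.0, 'joint_positions': [1.1674, 0.3004, 1.5216, -0.0, 1.3207, -0.0666], 'dq': [-0.0011, 0.0002, 0.0004, -0.0006, 0.0004, 0.0016], 'effort': [0.0007, -53.1813, -35.2731, 0.0708, 0.0244, -0.0001], 'position': [0.1816, 0.5188, 0.1769], 'orientation': [-0.0001, 0.1676, 0.9859, -0.0005], 'wrist_force': [-0.0996, -0.8881, 0.3841], 'torque': [-0.0303, 0.0099, 0.0657], 'opening': 0.094}
top {'mtx': [[376.0969, 0.0, 255.2738], [0.0, 376.0969, 196.1828], [0.0, 0.0, 1.0]], 'distortion': [-0.0772, 0.0, 0.0, 0.0, 0.0], 'extrinsics': [[-0.0965, -0.9953, 0.0009, -0.0581], [-0.9737, 0.0942, -0.2073, 0.5597], [0.2062, -0.0209, -0.9783, 1.08], [0.0, 0.0, 0.0, 1.0]]}
side {'mtx': [[446.9854, 0.0, 259.2533], [0.0, 446.9854, 191.8681], [0.0, 0.0, 1.0]], 'distortion': [-0.1398, 0.0, 0.0, 0.0, 0.0], 'extrinsics': [[-0.9688, -0.2479, -0.0058, 0.5326], [-0.154, 0.6199, -0.7694, 0.2087], [0.1944, -0.7444, -0.6388, 0.8973], [0.0, 0.0, 0.0, 1.0]]}
{'mtx': [[319.1669, 0.0, 251.8475], [0.0, 319.1669, 196.475], [0.0, 0.0, 1.0]], 'distortion': [-0.0478, 0.0, 0.0, 0.0, 0.0], 'mount': [[-0.0001, -0.9603, -0.279, 0.0804], [1.0, -0.0003, 0.0005, -0.0001], [-0.0006, -0.279, 0.9603, -0.2073], [0.0, 0.0, 0.0, 1.0]]}
```

View pics/top0.png

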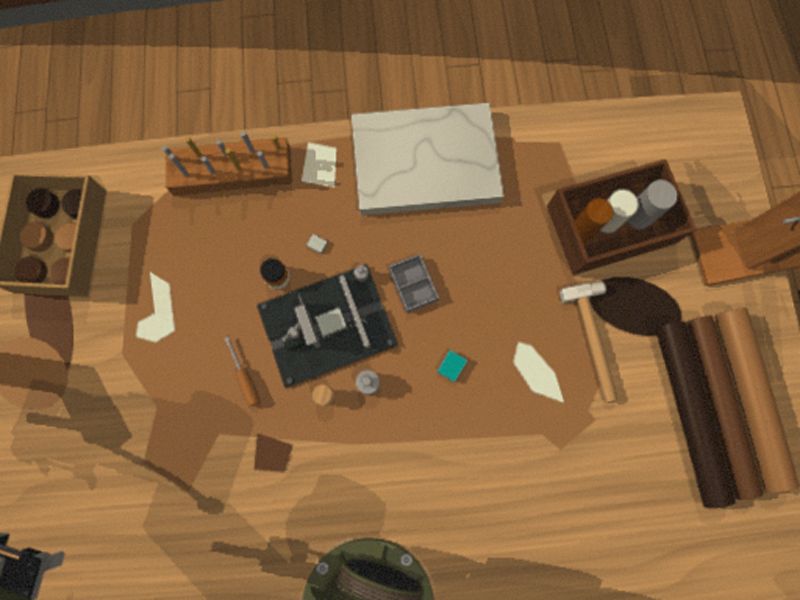

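View pics/side0.png

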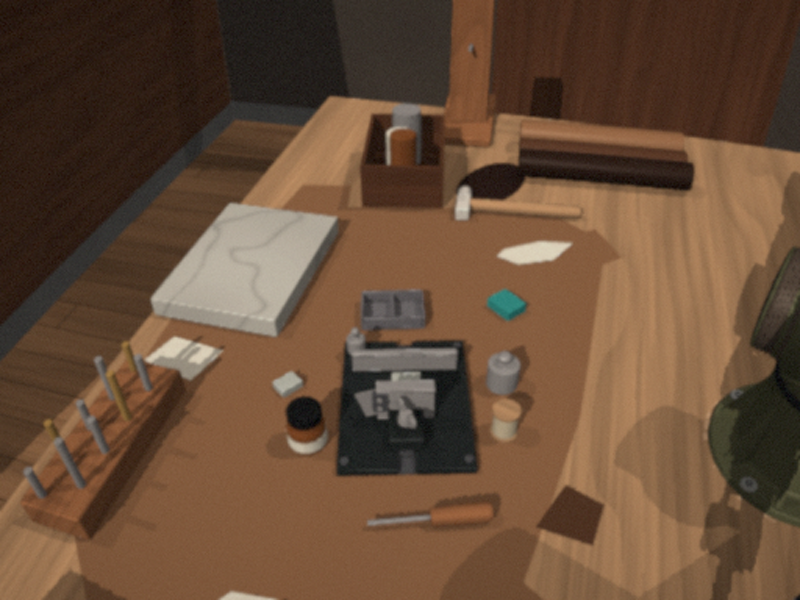

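```bash
cat > h.py <<'E'
from station import bot
import cv2,numpy as np
from scipy.optimize import least_squares
from scipy.spatial.transform import Rotation as R
def q2R(q): return R.from_quat([q[1],q[2],q[3],q[0]]).as_matrix()
def toolT():
    o=bot.observe();T=np.eye(4);T[:3,:3]=q2R(o["orientation"]);T[:3,3]=o["position"];return T
def cam(n,T=None):
    c=bot.calibration(n)
    E=c["extrinsics"] if n!="wrist" else np.linalg.inv((toolT() if T is None else T)@np.array(c["mount"]))
    return np.array(c["mtx"]),np.array(c["distortion"]),np.array(E)
def proj(P,C):
    M,d,E=C;P=np.atleast_2d(np.array(P,float))
    return cv2.projectPoints(P,cv2.Rodrigues(E[:3,:3])[0],E[:3,3],M,d)[0][:,0]
def unproj(uv,z,C):
    M,d,E=C;p=cv2.undistortPoints(np.array(uv,float).reshape(-1,1,2),M,d)[:,0]
    r=np.c_[p,np.ones(len(p))]@E[:3,:3];o=-E[:3,:3].T@E[:3,3]
    return o+r*((z-o[2])/r[:,2])[:,None]
def cw(p,pose):  # cutter -> world
    x,y,a=pose;p=np.atleast_2d(np.array(p,float));c,s=np.cos(a),np.sin(a)
    return np.c_[x+c*p[:,0]-s*p[:,1],y+s*p[:,0]+c*p[:,1],p[:,2]]
def wc(p,pose):
    x,y,a=pose;p=np.atleast_2d(np.array(p,float));c,s=np.cos(a),np.sin(a)
    d=p[:,:2]-[x,y];return np.c_[c*d[:,0]+s*d[:,1],-s*d[:,0]+c*d[:,1],p[:,2]]
def fit(obs,p0=(.5,.1,.3)): # obs list of (cam, pts cutter, px)
    f=lambda p:np.concatenate([(proj(cw(P,p),C)-np.array(u)).ravel() for C,P,u in obs])
    r=least_squares(f,p0);return r.x,f(r.x)
E
python3 - <<'E'
from h import *
k=.64
A=[[-.09,.125,.012],[.09,.125,.012],[-.09,-.115,.012]]
obs=[(cam("top"),A,np.array([[288,387],[258,303],[397,347]])*k),(cam("side"),A,np.array([[476,470],[337,473],[465,342]])*k)]
for o in ([obs[0]],[obs[1]],obs):
  p,r=fit(o);print(p,np.round(r,1))
print(toolT())
E
```

```text
[0.53941709 0.02725695 0.2537139 ] [-1.8  0.2  0.1  0.3  1.7 -0.6]
[0.53988698 0.0336747  0.25793855] [ 1.2  0.6 -1.  -0.4 -0.3 -0.5]
[0.53989829 0.03104163 0.25659221] [-2.9  0.3 -1.1  0.4  0.5 -0.8  1.4 -0.4 -0.7 -1.5 -0.  -1.2]
[[-9.43829025e-01  3.30434003e-01 -3.75374123e-04  1.81642705e-01]
 [ 3.30434214e-01  9.43828555e-01 -9.43432185e-04  5.18866566e-01]
 [ 4.25467418e-05 -1.01447513e-03 -9.99999485e-01  1.76956265e-01]
 [ 0.00000000e+00  0.00000000e+00  0.00000000e+00  1.00000000e+00]]
```

```bash
T='';python3 -m inch '[0,0,0,-0.97,-0.8,-0.05,-1, 0,0,0,-0.97,-0.8,-0.05,-1, 0,0,0,-0.97,-0.8,-0.05,-1, 0,0,0,-0.97,-0.8,-0.05,-1, 0,0,0,-0.97,-0.8,-0.05,-1, 0,0,0,-0.97,-0.8,-0.05,-1]'; python3 -m inch '[0,0,0,-0.97,-0.8,-0.05,-1, 0,0,0,-0.97,-0.8,-0.05,-1, 0,0,0,-0.97,-0.8,-0.05,-1, 0,0,0,-0.97,-0.8,-0.05,-1, 0,0,0,-0.97,-0.8,-0.05,-1, 0,0,0,-0.97,-0.8,-0.05,-1]'; python3 -m inch '[0,0,0.95,-0.97,-0.8,-0.05,-1, 0,0,0.95,-0.97,-0.8,-0.05,-1, 0,0,0.95,-0.97,-0.8,-0.05,-1, 0,0,0.95,-0.97,-0.8,-0.05,-1, 0,0,0.95,-0.97,-0.8,-0.05,-1, 0,0,0.95,-0.97,-0.8,-0.05,-1]'; python3 -m inch '[0,0,0.92,0,0,0,-1, 0,0,0.92,0,0,0,-1, 0,0,0.92,0,0,0,-1, 0,0,0.92,0,0,0,-1, 0,0,0.92,0,0,0,-1, 0,0,0.92,0,0,0,-1]'
python3 - <<'E'
from h import *
T=toolT();print(T, np.degrees(np.arctan2(T[1,0],T[0,0])))
np.save("T1.npy",T)
I=bot.grab_frame("wrist")[:,:,::-1];cv2.imwrite("pics/w1raw.png",I)
cv2.imwrite("pics/w1.png",cv2.resize(I,(800,600),interpolation=cv2.INTER_CUBIC))
E
```

```text
t: 0.6
position: [0.2811, 0.355, 0.1852]
orientation: [0.0, 0.169, 0.986, -0.0]
wrist_force: [-0.5, 0.5, 0.5]
opening: 0.0577
t: 1.1
position: [0.3786, 0.1941, 0.1925]
orientation: [0.0, 0.169, 0.986, -0.0]
wrist_force: [0.2, 1.1, -0.3]
opening: 0.0175
t: 1.6
position: [0.4762, 0.033, 0.1995]
orientation: [-0.0, 0.407, 0.914, -0.0]
wrist_force: [-0.1, -0.4, -0.2]
opening: 0.0007
t: 2.1
position: [0.4745, 0.0363, 0.1998]
orientation: [-0.0, 0.61, 0.793, -0.0]
wrist_force: [-0.6, 0.1, 0.2]
opening: 0.0003
[[-2.56813293e-01  9.66460960e-01 -3.81434347e-04  4.74524493e-01]
 [ 9.66461005e-01  2.56813364e-01  1.49569528e-04  3.62659474e-02]
 [ 2.42510547e-04 -3.30229979e-04 -9.99999916e-01  1.99774602e-01]
 [ 0.00000000e+00  0.00000000e+00  0.00000000e+00  1.00000000e+00]] 104.88105831396369
```

View pics/w1.png

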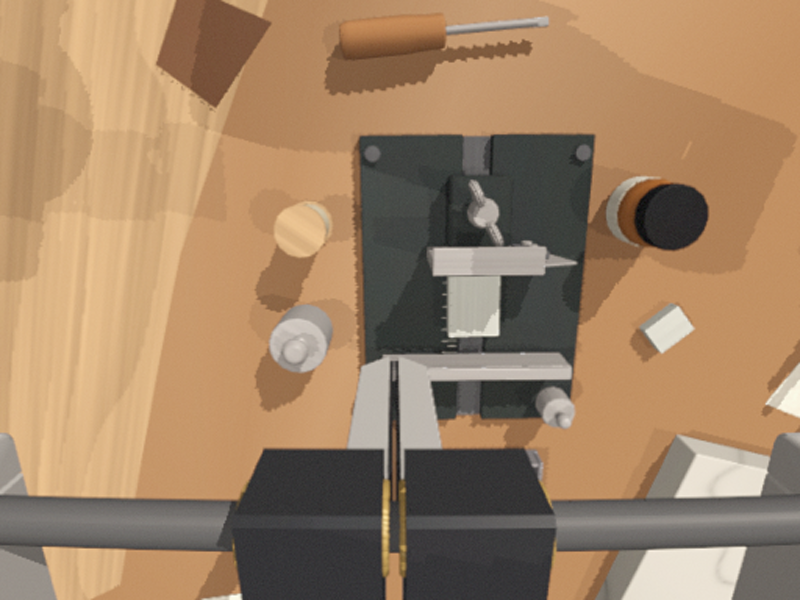

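```bash
python3 - <<'E'
from h import *
k=.64;C=cam("wrist",np.load("T1.npy"))
A=[[-.09,.125,.012],[.09,.125,.012],[.09,-.115,.012]]
u=np.array([[360,136],[595,135],[571,418]])*k
B=[[-.038,.049,.077],[.038,.049,.077]];v=np.array([[432,249],[545,247]])*k
for o in ([(C,A,u)],[(C,A,u),(C,B,v)]):
  p,r=fit(o,(.54,.03,.257));print(p,np.round(r,1))
np.save("pose.npy",p)
f=lambda q,z:print(np.round(wc(unproj(np.array(q)*k,z,C),p)*1000,1).tolist())
f([[568,353],[571,366],[430,367]],.046)
f([[448,281],[499,280],[500,333],[447,337]],.030)
f([[483,212]],.0565);f([[473,183],[500,240]],.0575)
f([[550,395]],.04)
E
```

```text
[0.54512148 0.03074159 0.2745399 ] [-0.6  0.3  0.9 -0.5 -0.3  0.3]
[0.54427819 0.03082378 0.27425058] [-1.2  0.1  0.3 -0.8 -0.9  0.2  0.7  0.1  0.9  0.5]
[[70.4, -39.1, 46.0], [73.7, -50.1, 46.0], [-37.3, -49.0, 46.0]]
[[-22.6, 16.0, 30.0], [17.1, 16.2, 30.0], [19.8, -27.3, 30.0], [-22.6, -30.1, 30.0]]
[[-1.8, 71.2, 56.5]]
[[-9.4, 91.0, 57.5], [10.7, 51.6, 57.5]]
[[61.0, -77.9, 40.0]]
```

```bash
python3 -m inch '[0,0,0,-0.69,0.44,0,-1, 0,0,0,-0.69,0.44,0,-1, 0,0,0,-0.69,0.44,0,-1, 0,0,0,-0.69,0.44,0.3,-1, 0,0,0,-0.69,0.44,0.6,-1, 0,0,0,-0.69,0.44,0.85,-1, 0,0,0,-0.69,0.44,1,-1, 0,0,0,-0.69,0.44,1,-1]'; python3 -m inch '[0,0,0,0,0,0.08,-1, 0,0,0,0,0,0.16,-1, 0,0,0,0,0,0.16,-1, 0,0,0,0,0,0.16,-1]';  python3 -m inch '[0,0,0,0.03,0,0,-1, 0,0,0,0.06,0,0,-1, 0,0,0,0.09,0,0,-1, 0,0,0,0.12,0,0,-1, 0,0,0,0.14,0,0,-1, 0,0,0,0.16,0,0,-1, 0,0,0,0.18,0,0,-1, 0,0,0,0.2,0,0,-1, 0,0,0,0.22,0,0,-1, 0,0,0,0.22,0,0,-1]'
python3 - <<'E'
from h import *
T=toolT();print(np.round(wc(T[:3,3],np.load("pose.npy"))*1000,1))
E
```

```text
t: 2.82
position: [0.5617, -0.0475, 0.0445]
orientation: [-0.004, 0.61, 0.792, -0.002]
wrist_force: [0.0, -0.1, -0.4]
opening: 0.0007
t: 3.15
position: [0.5651, -0.0484, 0.0266]
orientation: [0.0, 0.611, 0.791, 0.0]
wrist_force: [0.0, -0.3, 0.6]
opening: 0.0004
t: 3.98
position: [0.5563, -0.016, 0.0259]
orientation: [-0.0, 0.611, 0.791, -0.0]
wrist_force: [0.4, -1.0, -0.6]
opening: 0.0003
[[ -1.1 -48.4  25.9]]
```

```bash
for i in 1; do python3 -m inch '[0,0,0,0.015,0,0,-1, 0,0,0,0.03,0,0,-1, 0,0,0,0.03,0,0,-1]'; python3 -m inch '[0,0,0,0.015,0,0,-1, 0,0,0,0.03,0,0,-1, 0,0,0,0.03,0,0,-1]'; python3 -m inch '[0,0,0,0.01,0,0,-1, 0,0,0,0.02,0,0,-1, 0,0,0,0.02,0,0,-1]'; done
python3 - <<'E'
from h import *
T=toolT();print(np.round(wc(T[:3,3],np.load("pose.npy"))*1000,1))
np.save("T2.npy",T)
I=bot.grab_frame("wrist")[:,:,::-1]
cv2.imwrite("pics/w2.png",cv2.resize(I,(800,600),interpolation=cv2.INTER_CUBIC))
E
```

```text
t: 4.23
position: [0.5552, -0.0119, 0.0259]
orientation: [-0.0, 0.611, 0.791, -0.0]
wrist_force: [-1.0, 0.4, -0.6]
opening: 0.0003
t: 4.48
position: [0.554, -0.0075, 0.0259]
orientation: [-0.0, 0.611, 0.791, -0.0]
wrist_force: [0.5, 0.1, 0.1]
opening: 0.0003
t: 4.73
position: [0.5533, -0.0047, 0.0259]
orientation: [-0.0, 0.611, 0.791, 0.0]
wrist_force: [-0.4, 0.2, -0.9]
opening: -0.0001
[[ -0.9 -36.6  25.9]]
```

View pics/w2.png

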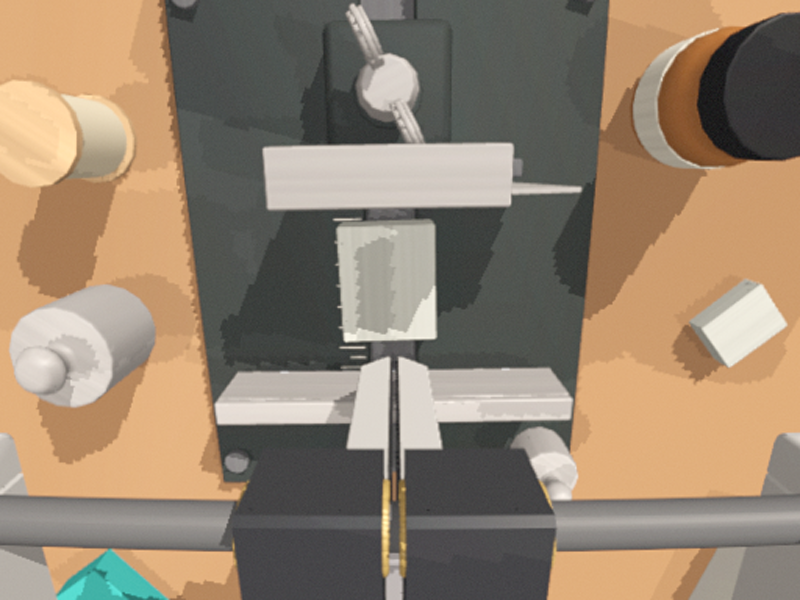

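```bash
python3 - <<'E'
from h import *
k=.64;p=np.load("pose.npy")
def f(T,q,z):print(np.round(wc(unproj(np.array(q)*k,z,cam("wrist",T)),p)*1000,1).tolist())
T=np.load("T1.npy");f(T,[[571,367],[571,379],[430,379]],.046);f(T,[[568,353]],.0125)
T=np.load("T2.npy")
f(T,[[217,403],[571,400],[217,422],[571,418]],.046);f(T,[[240,374],[549,369]],.0125)
f(T,[[337,225],[435,220],[346,342],[436,339]],.030)
f(T,[[265,148],[511,143],[265,209],[511,205]],.077)
f(T,[[388,85]],.0565);f(T,[[352,10],[422,140]],.0575)
E
```

```text
[[73.8, -51.0, 46.0], [74.7, -61.2, 46.0], [-37.2, -59.2, 46.0]]
[[82.8, -52.5, 12.5]]
[[-73.9, -50.4, 46.0], [73.7, -51.9, 46.0], [-75.1, -59.3, 46.0], [74.5, -60.3, 46.0]]
[[-74.3, -52.1, 12.5], [74.5, -52.3, 12.5]]
[[-21.8, 20.3, 30.0], [18.0, 21.5, 30.0], [-20.4, -30.2, 30.0], [18.6, -29.5, 30.0]]
[[-37.0, 49.4, 77.0], [37.0, 49.4, 77.0], [-38.5, 31.3, 77.0], [37.7, 31.0, 77.0]]
[[0.3, 69.1, 56.5]]
[[-10.7, 91.7, 57.5], [11.3, 51.5, 57.5]]
```

```bash
python3 - <<'E'
from h import *
k=.64;p=np.load("pose.npy");T=np.load("T2.npy")
print(proj(T[:3,3],cam("wrist",T))/k, proj((T@[-.008,0,0,1])[:3],cam("wrist",T))/k)
print("top/side TCP px",proj(T[:3,3],cam("top"))/k,proj(T[:3,3],cam("side"))/k)
o=bot.observe();print({k:np.round(v,3).tolist() for k,v in o.items()})
I=bot.grab_frame("side")[:,:,::-1]
cv2.imwrite("pics/s2.png",cv2.resize(I[190:320,190:350],(800,650))[:600])
E
```

```text
[[391.35639392 351.6782595 ]] [[391.38080764 368.32194962]]
top/side TCP px [[345.16425187 314.14335058]] [[403.3514866  370.56879585]]
{'t': 4.783, 'joint_positions': [-0.075, 0.479, 1.654, -0.0, 1.009, -0.33], 'dq': [-0.002, 0.0, -0.001, -0.001, 0.001, -0.002], 'effort': [0.157, -57.595, -29.653, 0.065, 0.038, 0.038], 'position': [0.553, -0.005, 0.026], 'orientation': [-0.0, 0.611, 0.791, -0.0], 'wrist_force': [0.381, 0.006, 0.157], 'torque': [-0.073, 0.058, 0.056], 'opening': 0.001}
```

View pics/s2.png

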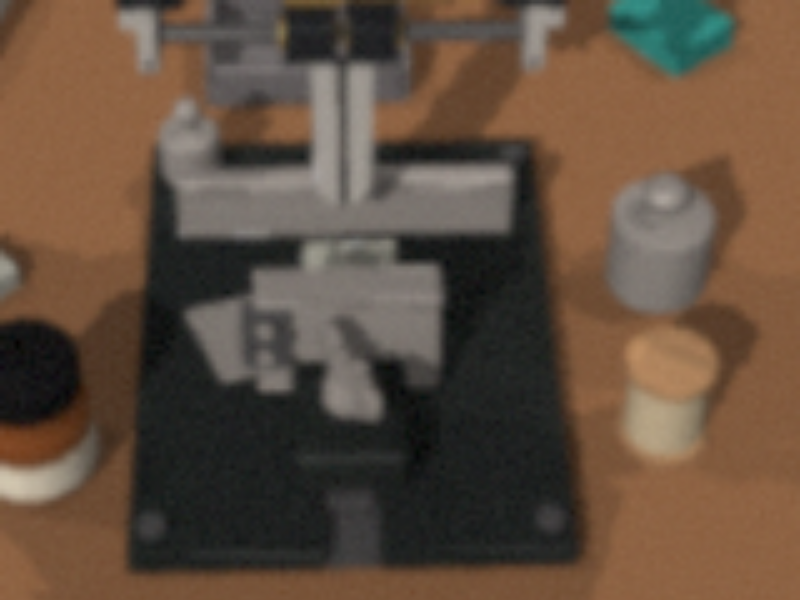

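```bash
python3 - <<'E'
from h import *
p=np.load("pose.npy")
T=toolT()
W=bot.grab_frame("wrist")[:,:,::-1].copy();S=bot.grab_frame("side")[:,:,::-1].copy();U=bot.grab_frame("top")[:,:,::-1].copy()
pts=cw([[-.075,-.051,.046],[.075,-.051,.046],[-.075,-.061,.046],[-.09,.125,.012],[.09,.125,.012],[-.09,-.115,.012]],p)
out=[]
for I,n,(c,r,w,h) in((W,"wrist",(180,200,130,97)),(S,"side",(205,205,120,90)),(U,"top",(165,165,100,75))):
    s=400/w;J=cv2.resize(I[r:r+h,c:c+w],(400,300),interpolation=cv2.INTER_CUBIC)
    for q,col in [(x,(0,0,255)) for x in pts]+[(T[:3,3],(0,255,0)),(T[:3,3]+[0,0,.02],(255,0,0))]:
        uv=proj(q,cam(n,T))[0];cv2.circle(J,tuple(int(v) for v in (uv-[c,r]+.5)*s),3,col,-1)
    out.append(J)
out.append(np.zeros_like(J))
cv2.imwrite("pics/c3.png",np.vstack([np.hstack(out[:2]),np.hstack(out[2:])]))
E
```

```text
(no output)
```

View pics/c3.png

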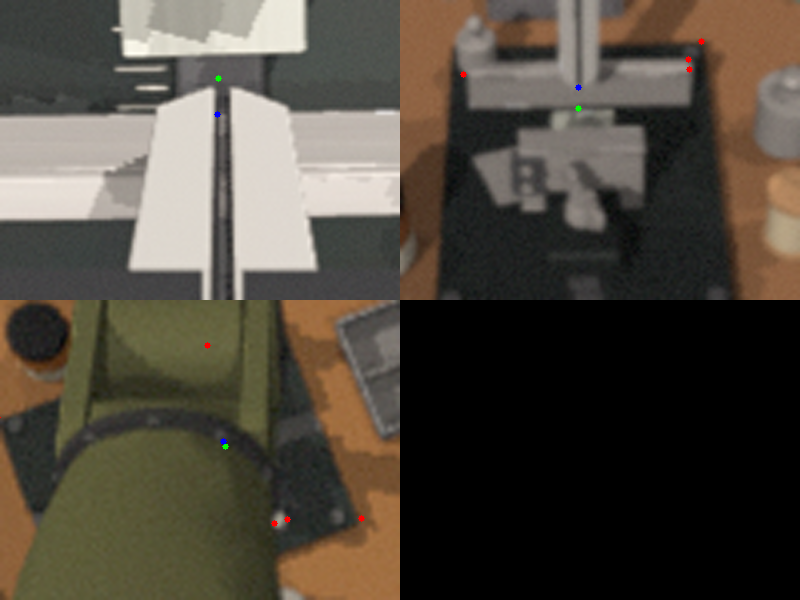

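```bash
python3 -m inch '[0,0,0,0,0,-0.07,-1, 0,0,0,0,0,-0.13,-1, 0,0,0,-0.15,0,-0.13,-1, 0,0,0,-0.29,0,-0.13,-1, 0,0,0,-0.29,0,-0.13,-1, 0,0,0,-0.29,0,0,-1, 0,0,0,-0.29,0,0,-1, 0,0,0,-0.29,0,0.03,-1, 0,0,0,-0.29,0,0.03,-1]'; python3 -m inch '[0,0,0,0,0,0.02,-1, 0,0,0,0,0,0.03,-1, 0,0,0,0,0,0.03,-1]'; python3 -m inch '[0,0,0,0,0,0.02,-1, 0,0,0,0,0,0.03,-1, 0,0,0,0,0,0.03,-1]'
python3 - <<'E'
from h import *
p=np.load("pose.npy")
T=toolT();print(np.round(wc(T[:3,3],p)*1000,1))
W=bot.grab_frame("wrist")[:,:,::-1].copy();S=bot.grab_frame("side")[:,:,::-1].copy()
out=[]
for I,n,(c,r,w,h) in((W,"wrist",(180,180,130,97)),(S,"side",(205,190,120,90))):
    s=400/w;J=cv2.resize(I[r:r+h,c:c+w],(400,300),interpolation=cv2.INTER_CUBIC)
    for q,col in [(T[:3,3],(0,255,0)),(T[:3,3]+[0,0,.02],(255,0,0))]:
        uv=proj(q,cam(n,T))[0];cv2.circle(J,tuple(int(v) for v in (uv-[c,r]+.5)*s),3,col,-1)
    out.append(J)
cv2.imwrite("pics/c4.png",np.hstack(out))
E
```

```text
t: 5.73
position: [0.5642, -0.0466, 0.0216]
orientation: [-0.0, 0.611, 0.791, -0.0]
wrist_force: [-0.4, -0.2, 0.2]
opening: 0.0006
t: 5.98
position: [0.5644, -0.0469, 0.017]
orientation: [0.0, 0.611, 0.791, 0.0]
wrist_force: [0.6, -0.2, 0.6]
opening: 0.0003
t: 6.23
position: [0.5642, -0.0469, 0.0121]
orientation: [-0.0, 0.611, 0.791, -0.0]
wrist_force: [-0.6, -0.4, 0.4]
opening: 0.0004
[[ -1.9 -80.2  12.1]]
```

View pics/c4.png

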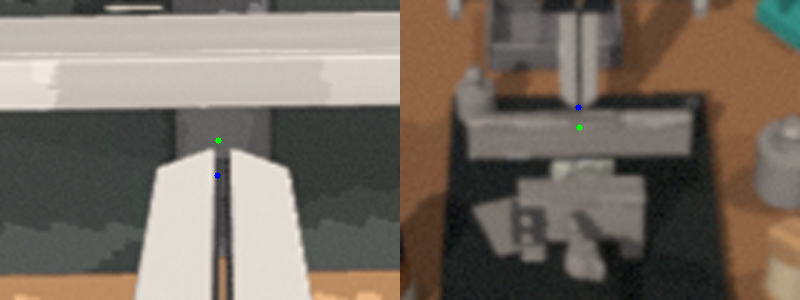

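```bash
python3 -m inch '[0,0,0,0,0,0.02,-1, 0,0,0,0,0,0.035,-1, 0,0,0,0,0,0.035,-1]'; python3 -m inch '[0,0,0,0.03,0,0,-1, 0,0,0,0.06,0,0,-1, 0,0,0,0.08,0,0,-1, 0,0,0,0.1,0,0,-1, 0,0,0,0.1,0,0,-1]'; python3 -m inch '[0,0,0,0.015,0,0,-1, 0,0,0,0.03,0,0,-1, 0,0,0,0.045,0,0,-1,0,0,0,0.06,0,0,-1,0,0,0,0.06,0,0,-1]'
python3 - <<'E'
from h import *
p=np.load("pose.npy")
T=toolT();print(np.round(wc(T[:3,3],p)*1000,1))
E
```

```text
t: 6.58
position: [0.564, -0.047, 0.0066]
orientation: [-0.0, 0.612, 0.791, -0.0]
wrist_force: [0.0, 1.0, -0.1]
opening: 0.0005
t: 7.0
position: [0.5604, -0.0319, 0.0072]
orientation: [-0.0, 0.611, 0.791, -0.0]
wrist_force: [-0.1, 0.5, -0.1]
opening: 0.0008
t: 7.42
position: [0.5582, -0.0234, 0.0072]
orientation: [-0.0, 0.611, 0.791, -0.0]
wrist_force: [0.3, -1.6, 0.0]
opening: 0.0004
[[ -1.3 -55.9   7.2]]
```

```bash
python3 -m inch '[0,0,0,0.015,0,0,-1, 0,0,0,0.03,0,0,-1, 0,0,0,0.045,0,0,-1]'; python3 -m inch '[0,0,0,0.015,0,0,-1, 0,0,0,0.03,0,0,-1]'
python3 - <<'E'
from h import *
p=np.load("pose.npy")
T=toolT();print(np.round(wc(T[:3,3],p)*1000,1));np.save("T3.npy",T)
W=bot.grab_frame("wrist")[:,:,::-1].copy();S=bot.grab_frame("side")[:,:,::-1].copy()
out=[]
for I,n,(c,r,w,h) in((W,"wrist",(90,80,320,240)),(S,"side",(205,190,120,90))):
    J=cv2.resize(I[r:r+h,c:c+w],(400,300),interpolation=cv2.INTER_CUBIC)
    out.append(J)
cv2.imwrite("pics/c5.png",np.hstack(out))
E
```

```text
t: 7.67
position: [0.5565, -0.0171, 0.0072]
orientation: [-0.0, 0.612, 0.791, -0.0]
wrist_force: [-1.7, -3.6, 1.2]
opening: 0.0005
t: 7.83
position: [0.5553, -0.0128, 0.0072]
orientation: [-0.0, 0.611, 0.791, -0.0]
wrist_force: [-1.6, -4.4, 1.3]
opening: 0.0007
[[ -1.2 -45.    7.2]]
```

View pics/c5.png

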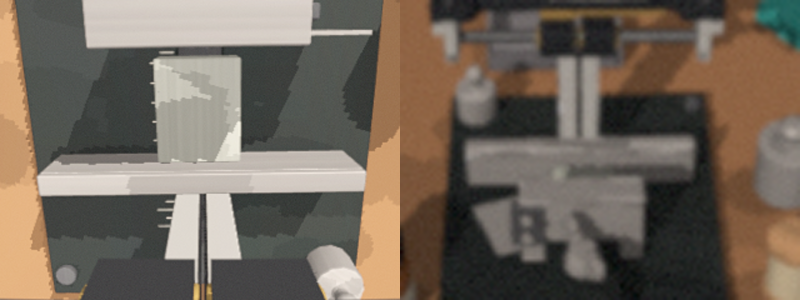

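```bash
python3 - <<'E'
from h import *
p=np.load("pose.npy");C=cam("wrist",np.load("T3.npy"))
g=lambda q,z:print(np.round(wc(unproj(np.array(q)*.8+[90,80],z,C),p)*1000,1).tolist())
g([[40,177],[364,172],[40,194],[366,189]],.046);g([[154,62],[240,56]],.03);g([[84,47],[312,41]],.077)
E
python3 -m inch '[0,0,0,0.02,0,0,-1, 0,0,0,0.04,0,0,-1]'; python3 -m inch '[0,0,0,0.02,0,0,-1]'; python3 -m inch '[0,0,0,0.015,0,0,-1]'
```

```text
[[-73.6, -26.4, 46.0], [73.3, -26.9, 46.0], [-74.7, -34.8, 46.0], [75.0, -35.2, 46.0]]
[[-20.9, 22.4, 30.0], [18.2, 24.3, 30.0]]
[[-38.6, 31.3, 77.0], [38.1, 31.8, 77.0]]
t: 8.1
position: [0.5539, -0.007, 0.0072]
orientation: [0.0, 0.612, 0.791, -0.0]
wrist_force: [-1.2, -5.1, 1.3]
opening: 0.0004
t: 8.18
position: [0.5537, -0.0058, 0.0073]
orientation: [0.002, 0.611, 0.791, -0.001]
wrist_force: [5.7, -36.8, -6.2]
opening: 0.0009
t: 8.27
position: [0.5537, -0.0057, 0.0073]
orientation: [0.003, 0.611, 0.791, -0.002]
wrist_force: [8.2, -48.7, -7.5]
opening: 0.0003
```

```bash
python3 -m inch '[0,0,0,-0.06,0,0,-1, 0,0,0,-0.17,0,0,-1, 0,0,0,-0.17,0,0,-1, 0,0,0,-0.17,0,-0.25,-1, 0,0,0,-0.17,0,-0.5,-1, 0,0,0,-0.17,0,-0.75,-1, 0,0,0,-0.17,0,-0.75,-1, 0,0,0,-0.17,0,-0.75,-1]'
python3 - <<'E'
from h import *
p=np.load("pose.npy")
T=toolT();print(np.round(wc(T[:3,3],p)*1000,1));np.save("T4.npy",T)
W=bot.grab_frame("wrist")[:,:,::-1].copy()
cv2.imwrite("pics/w4.png",cv2.resize(W[:256,130:386],(600,600),interpolation=cv2.INTER_CUBIC))
E
```

```text
t: 8.93
position: [0.5599, -0.0259, 0.1215]
orientation: [0.002, 0.611, 0.791, 0.001]
wrist_force: [0.0, 1.0, -0.5]
opening: 0.0003
[[ -0.3 -58.8 121.5]]
```

View pics/w4.png

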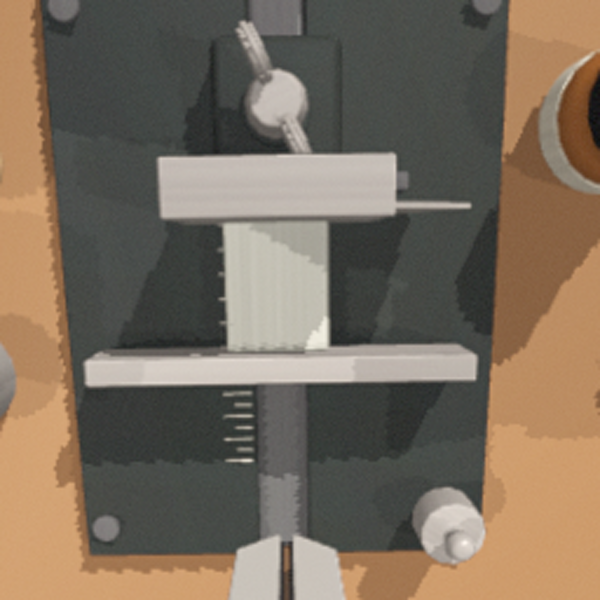

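```bash
python3 -m inch '[0,0,0,0.28,-0.06,0,-1, 0,0,0,0.56,-0.12,0,-1, 0,0,0,0.85,-0.18,0,-1, 0,0,0,0.85,-0.18,0,-1, 0,0,0,0.85,-0.18,0.2,-1, 0,0,0,0.85,-0.18,0.4,-1, 0,0,0,0.85,-0.18,0.5,-1, 0,0,0,0.85,-0.18,0.56,-1, 0,0,0,0.85,-0.18,0.56,-1, 0,0,0,0.85,-0.18,0.56,-1]'
python3 - <<'E'
from h import *
p=np.load("pose.npy")
T=toolT();print(np.round(wc(T[:3,3],p)*1000,1), bot.observe()["wrist_force"])
E
```

```text
t: 9.82
position: [0.5007, 0.0899, 0.0355]
orientation: [-0.0, 0.612, 0.791, -0.0]
wrist_force: [-0.8, 0.5, 0.0]
opening: 0.0001
[[-26.   68.6  35.5]] [-0.81946185  0.48241054  0.01631525]
```

```bash
python3 -m inch '[0,0,0,0.05,0.035,0,-1, 0,0,0,0.094,0.061,0,-1, 0,0,0,0.127,0.1,0,-1, 0,0,0,0.145,0.148,0,-1, 0,0,0,0.145,0.199,0,-1]'; python3 -m inch '[0,0,0,-0.018,0.048,0,-1, 0,0,0,-0.051,0.087,0,-1, 0,0,0,-0.095,0.112,0,-1, 0,0,0,-0.145,0.12,0,-1, 0,0,0,-0.185,0.115,0,-1, 0,0,0,-0.185,0.115,0,-1]'
python3 - <<'E'
from h import *
p=np.load("pose.npy")
T=toolT();print(np.round(wc(T[:3,3],p)*1000,1));np.save("T5.npy",T)
W=bot.grab_frame("wrist")[:,:,::-1].copy()
cv2.imwrite("pics/w5.png",cv2.resize(W[100:292,130:386],(800,600),interpolation=cv2.INTER_CUBIC))
E
```

```text
t: 10.23
position: [0.5247, 0.1192, 0.0361]
orientation: [0.0, 0.611, 0.792, -0.0]
wrist_force: [-3.6, -3.9, 3.9]
opening: 0.0003
t: 10.73
position: [0.5483, 0.0946, 0.0357]
orientation: [0.0, 0.612, 0.791, 0.0]
wrist_force: [0.6, -0.4, -0.2]
opening: 0.0006
[[21.1 60.3 35.7]]
```

View pics/w5.png

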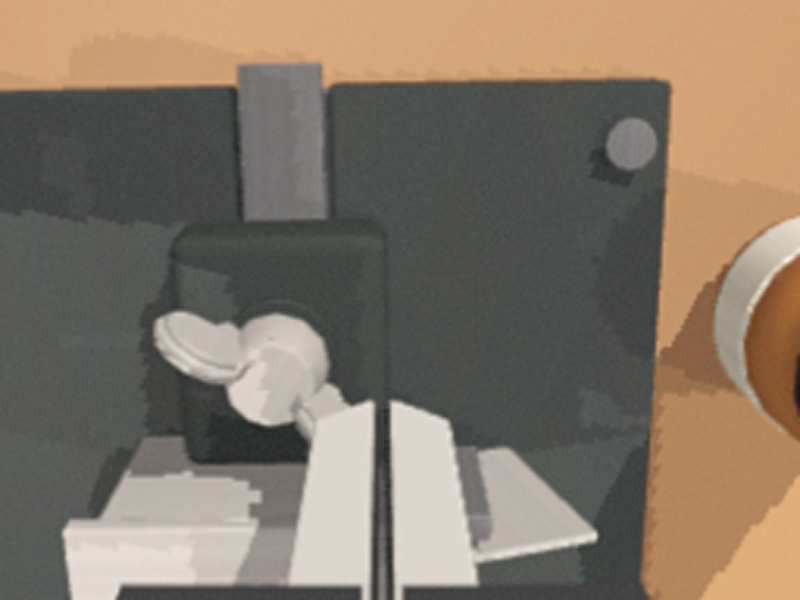

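```bash
python3 -m inch '[0,0,0,0,0,-0.12,-1, 0,0,0,0,0,-0.23,-1, 0,0,0,0,-0.2,-0.23,-1, 0,0,0,0,-0.407,-0.23,-1, 0,0,0,0,-0.407,-0.23,-1, 0,0,0,0,-0.407,-0.1,-1, 0,0,0,0,-0.407,0,-1, 0,0,0,0,-0.407,0,-1, 0,0,0,0,-0.407,0,-1]'; python3 -m inch '[0,0,0,0,0.05,0,-1, 0,0,0,0,0.1,0,-1, 0,0,0,0.053,0.12,0,-1, 0,0,0,0.103,0.129,0,-1, 0,0,0,0.147,0.154,0,-1, 0,0,0,0.18,0.193,0,-1, 0,0,0,0.198,0.241,0,-1]'; python3 -m inch '[0,0,0,0,0.051,0,-1, 0,0,0,-0.018,0.099,0,-1, 0,0,0,-0.051,0.138,0,-1, 0,0,0,-0.095,0.163,0,-1, 0,0,0,-0.145,0.171,0,-1, 0,0,0,-0.195,0.162,0,-1, 0,0,0,-0.195,0.162,0,-1]'
python3 - <<'E'
from h import *
p=np.load("pose.npy")
T=toolT();print(np.round(wc(T[:3,3],p)*1000,1))
E
```

```text
t: 11.53
position: [0.4886, 0.0806, 0.0356]
orientation: [-0.0, 0.612, 0.791, -0.0]
wrist_force: [-0.2, -1.2, -0.2]
opening: 0.0001
t: 12.12
position: [0.5163, 0.1194, 0.0358]
orientation: [-0.0, 0.611, 0.792, -0.0]
wrist_force: [-2.0, -1.7, 0.9]
opening: 0.0005
t: 12.7
position: [0.5476, 0.0945, 0.0358]
orientation: [0.0, 0.612, 0.791, 0.0]
wrist_force: [1.0, -0.3, 1.2]
opening: 0.0009
[[20.4 60.4 35.8]]
```

```bash
python3 -m inch '[0,0,0,0,0,-0.12,-1, 0,0,0,0,0,-0.23,-1, 0,0,0,0,-0.2,-0.23,-1, 0,0,0,0,-0.407,-0.23,-1, 0,0,0,0,-0.407,-0.23,-1, 0,0,0,0,-0.407,-0.1,-1, 0,0,0,0,-0.407,0.01,-1, 0,0,0,0,-0.407,0.01,-1, 0,0,0,0,-0.407,0.01,-1]'; python3 -m inch '[0,0,0,0,0.05,0,-1, 0,0,0,0,0.1,0,-1, 0,0,0,0.053,0.12,0,-1, 0,0,0,0.103,0.129,0,-1, 0,0,0,0.147,0.154,0,-1, 0,0,0,0.18,0.193,0,-1]';  python3 -m inch '[0,0,0,0.009,0.024,0,-1]';  python3 -m inch '[0,0,0,0.009,0.024,0,-1]'; python3 -m inch '[0,0,0,0.005,0.025,0,-1]'
python3 - <<'E'
from h import *
p=np.load("pose.npy")
T=toolT();print(np.round(wc(T[:3,3],p)*1000,1))
E
```

```text
t: 13.45
position: [0.4879, 0.0807, 0.0341]
orientation: [-0.0, 0.612, 0.791, -0.0]
wrist_force: [0.1, -1.0, 1.1]
opening: 0.0004
t: 13.95
position: [0.5091, 0.1154, 0.0343]
orientation: [-0.0, 0.611, 0.791, -0.0]
wrist_force: [-0.4, -1.8, 1.2]
opening: 0.0004
t: 14.03
position: [0.5127, 0.1177, 0.0343]
orientation: [-0.0, 0.611, 0.792, 0.0]
wrist_force: [-0.2, -0.5, 1.4]
opening: 0.0008
t: 14.12
position: [0.5158, 0.1192, 0.0342]
orientation: [-0.0, 0.611, 0.791, -0.0]
wrist_force: [-1.2, -1.8, 1.8]
opening: 0.0003
t: 14.2
position: [0.5192, 0.1206, 0.0341]
orientation: [-0.0, 0.611, 0.791, -0.0]
wrist_force: [-1.5, -0.3, 1.8]
opening: 0.0004
[[ 0.2 93.2 34.1]]
```

```bash
python3 -m inch '[0,0,0,-0.01,0.025,0,-1]';  python3 -m inch '[0,0,0,-0.01,0.025,0,-1]'; python3 -m inch '[0,0,0,-0.013,0.02,0,-1]'
python3 - <<'E'
from h import *
p=np.load("pose.npy")
T=toolT();print(np.round(wc(T[:3,3],p)*1000,1));np.save("T6.npy",T)
W=bot.grab_frame("wrist")[:,:,::-1].copy()
cv2.imwrite("pics/w6.png",cv2.resize(W[100:292,130:386],(800,600),interpolation=cv2.INTER_CUBIC))
E
```

```text
t: 14.28
position: [0.5233, 0.1201, 0.0342]
orientation: [-0.0, 0.611, 0.791, -0.0]
wrist_force: [-2.1, 0.4, 1.0]
opening: 0.0008
t: 14.37
position: [0.5272, 0.1194, 0.0341]
orientation: [-0.0, 0.612, 0.791, -0.0]
wrist_force: [-7.5, 1.9, 1.5]
opening: 0.0005
t: 14.45
position: [0.5288, 0.1185, 0.0335]
orientation: [-0.002, 0.612, 0.791, -0.001]
wrist_force: [-23.4, 8.1, 7.4]
opening: 0.0009
[[ 8.8 88.6 33.5]]
```

```bash
python3 -m inch '[0,0,0,0.02,-0.06,0,-1, 0,0,0,0.03,-0.1,0,-1, 0,0,0,0.03,-0.1,-0.2,-1, 0,0,0,0.03,-0.1,-0.4,-1, 0,0,0,0.03,-0.1,-0.57,-1, 0,0,0,0.03,-0.1,-0.57,-1, 0,0,0,0.03,-0.1,-0.57,-1]'; python3 -m inch '[0,0,0,-0.25,0,0,-1, 0,0,0,-0.5,0,0,-1, 0,0,0,-0.75,0,0,-1, 0,0,0,-1,0,0,-1, 0,0,0,-1,0,0,-1, 0,0,0,-1,0,0,-1]'
python3 - <<'E'
from h import *
p=np.load("pose.npy")
T=toolT();print(np.round(wc(T[:3,3],p)*1000,1));np.save("T7.npy",T)
W=bot.grab_frame("wrist")[:,:,::-1].copy()
cv2.imwrite("pics/w7.png",cv2.resize(W[:256,130:386],(600,600),interpolation=cv2.INTER_CUBIC))
E
```

```text
t: 15.08
position: [0.5156, 0.1187, 0.1208]
orientation: [0.001, 0.612, 0.791, 0.001]
wrist_force: [0.4, -0.1, -1.0]
opening: 0.0007
t: 15.58
position: [0.5522, -0.0279, 0.1181]
orientation: [-0.001, 0.613, 0.79, -0.001]
wrist_force: [0.6, 0.2, 0.9]
opening: 0.0008
[[ -8.3 -58.7 118.1]]
```

View pics/w7.png

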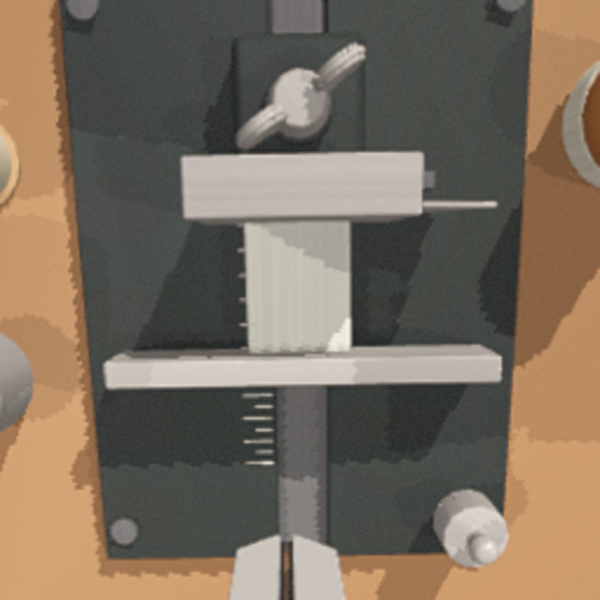

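```bash
python3 - <<'E'
from h import *
p=np.load("pose.npy");C=cam("wrist",np.load("T7.npy"))
g=lambda q,z:wc(unproj(np.array(q)*256/600+[130,0],z,C),p)*1000
w=g([[243,140],[362,50]],.060);d=w[1]-w[0];print(w.round(1),np.arctan2(d[1],d[0])-.6)
print(g([[106,370],[500,361]],.046).round(1),g([[248,352],[350,350],[245,225],[350,225]],.03).round(1))
print(bot.observe()["wrist_force"],bot.sign_off())
E
```

```text
[[-19.   56.   60. ]
 [ 20.4  82.6  60. ]] -0.005997954817981044
[[-74.4 -21.9  46. ]
 [ 74.  -21.7  46. ]] [[-21.5 -18.6  30. ]
 [ 18.8 -18.7  30. ]
 [-20.9  29.6  30. ]
 [ 18.9  28.7  30. ]]
the job is handed in; nothing more can be done
[0.00837044 1.14161488 0.22838904] None
```

The strap cutter is set to the block's width, the wing screw is run down to its stop, and the job is handed in at about 15.6 s; no verdict was reported.

- **Fence and block:** I pushed the fence up with closed fingertips until the force jumped from about 5 N to about 49 N. The last picture puts the fence's strap face at about y −21 to −22 mm (joint about 0.048–0.050). The block lies square between y −19 and about +29 mm, some 1 mm off the middle line.
- **Wing screw:** Three clockwise strokes turned it until it stopped hard at about 23 N. In the last picture its angle is within 0.01 rad of the stop position, to about 0.05 rad.
- **Clear of everything:** The arm ended well above the cutter with about 1 N at the wrist, which is sensor noise. The things in the last view stood where they were. I did not check the others again with the overhead or side camera.

**One check disagreed:** the real fingertip sits about 20 mm higher than the reported tool point. My first try at the fence therefore passed just over its top without touching it or moving anything. I allowed for this by working lower for the rest of the job.

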